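Build up two roller hubs on their assembly pins

ROBOT

A 6-joint arm with a two-finger parallel gripper is mounted at the origin on a cart in front of the work surface, level with it; the furniture and walls round the work are solid. World frame = base frame: x ahead of the robot, y to its left, z up, the work surface at z = 0. Lengths are in mm, angles in degrees, forces in N, time in s.
With the tool pointing down it reaches from about 350 to 875 mm from the base axis. Payload 4.2 kg.
Tool frame: the origin (TCP) lies on the centre line of the jaws, within the pads' length; the fingertips stand tcp_to_tips ahead of it and the grasp point (between the pads) lies 3 mm ahead of it (tcp_to_tips is the distance from the TCP to the fingertips, in mm); z points along the fingers, y is the direction in which the jaws open and shut (so a half turn about z gives the same grasp; the last joint's range is limited). The gripper opens to 85 mm and grips with 20 to 120 N. Pads are 22 mm wide; open, the fingers measure 114 mm over their backs; the gripper's body (76 mm by 85 mm) begins 54 mm behind the grasp point. The pads swing forward as they close: fully open they stand 13 mm farther back than shut.
Start: joints at [89.817, 22.042, 0.453, 0, -68.411, -14.817], TCP at [161.73, 603.691, 253.312] pointing down, gripper open.
Joint ranges: [-179.83, 179.83], [-69.29, 118.12], [-61.27, 80.66], [-181.25, 117.63], [-171.15, -9.14], [-177.46, 177.46]. Speed limits (degrees/s): [159.86, 159.86, 180, 180, 180, 180].

INTERFACE

Orientations are given as [roll, pitch, yaw] about the fixed x, y, z axes, in that order (R = Rz(yaw) Ry(pitch) Rx(roll)).
In Python, from bench import observe, get_image, camera_info, sign_off, tcp_to_tips gives the robot as it stands.
- The arm moves only by the tool arm_command, never from a script. Its argument "steps" is one flat list of numbers, 7 for each row, row after row: the turn, a rotation vector about the tool's x, y, z in rad, then the shift along the tool's x, y, z in mm, then the finger opening in mm, from 0 to 85.4. In form: [ax, ay, az, tx, ty, tz, fingers, ax, ay, az, tx, ty, tz, fingers, ...]. A call has 1 to 8 rows; each row is the pose to reach, as a shift and turn from the pose commanded when the call began, along the tool's axes at that moment; what a row does not reach only later rows make up. A row lasts 1/8 s, in which the tool goes at most 62.5 mm and 10.7 degrees, less where a joint would pass 70% of its speed; a pose out of reach is approached as far as the arm can. A call with a gripper value outside its range is refused whole. The fingers move at their own pace and stop on an object; the grip force is fixed at half the most. Time passes only in rows, so rows that repeat a pose let the fingers close. It gives the time, the measured TCP pose, the force and the opening at its end, in the units of the state.
- observe(): the state, without advancing time (a new reading comes with each control period).
- get_image(name): name is "scene" or "top" or "wrist"; returns (picture, depth): 480x640x3 uint8, blue, green, red; 480x640 float32, mm along the optical axis (not along the pixel's ray), 0 where there is no reading.
- camera_info(name): a dict with "fx", "fy", "cx", "cy" (pixels), "R" (3x3) and "t" (3): a world point X has camera coordinates R X + t; the wrist camera has in their place "tool_from_camera" (4x4, takes a point from camera to tool coordinates, whose origin is the TCP and whose axes are the flange's). Camera axes: x right, y down, z forward; pixel columns grow to the right and rows downward; lengths in mm; the calibration is good to about 2 mm. The wrist camera is an equidistant fisheye: a pixel r from the principal point sees the ray r / f radians off the axis. A picture is of the moment at which its call begins: read the wrist's pose just before it. camera_info takes no time and is no camera call.
- sign_off(): hands the job in, once; it reports no verdict.
The state is a dict: "t": time; "joint_pos": joint angles; "qvel": joint speeds; "tau": joint torques, N m; "ee_pos": TCP position; "ee_rot": TCP orientation; "force": force on the tool from outside, world axes, zero at the start; "wrist_torque": the same for the moment, N m; "width": finger opening in mm.
Only numpy, scipy, OpenCV 4.12 (cv2) and the standard library are available. Lean on these libraries where they do the work, as an engineer would, in place of code of your own. Each camera call takes 0.05 s, during which the arm holds its last target.

TASK

Build up the two roller hubs on the upright pins. On the pin with the blue base thread first the green disc, then the large bearing, then the brass collar on top; on the pin with the yellow base thread the white disc, then the red collar on top. Every part must sit flat on the one below it, and the drill chuck, the vee block and the bolt that lie about stay where they are.

Things in the scene. Friction and masses are not known exactly. Their poses are not given: they have to be found in the camera images.
- pin_blue: Assembly pin, BLUE base: round steel base, 84 mm across and 12 mm thick, fixed to the bench, with a bare upright steel pin in its centre. The pin is 16 mm in diameter and its tip is 64 mm above the bench (52 mm above the base); its top 10 mm taper to 6 mm across. Origin: on the pin's axis at the underside of the base (bench height); z up. The two bases swap places between starts.
- pin_yellow: Assembly pin, YELLOW base: round steel base, 84 mm across and 12 mm thick, fixed to the bench, with a bare upright steel pin in its centre. The pin is 16 mm in diameter and its tip is 64 mm above the bench (52 mm above the base); its top 10 mm taper to 6 mm across. Origin: on the pin's axis at the underside of the base (bench height); z up. The two bases swap places between starts.
- disc_green: Green plastic spacer disc: 56 mm outside diameter, 16 mm thick, 24 mm bore, four small dark dots on its top face. Lies flat and loose on the bench. Origin: centre of its underside, on the bore's axis; z along the bore, up.
- disc_white: White plastic spacer disc: 56 mm outside diameter, 18 mm thick, 24 mm bore, four small dark dots on its top face. Lies flat and loose on the bench. Origin: centre of its underside, on the bore's axis; z along the bore, up.
- bearing_large: Large dark grey ball bearing (a smaller one, 35 mm across, lies at the right and is not part of the job): 52 mm outside diameter, 15 mm thick, bore 25 mm (at least 23 mm clear). Lies flat and loose on the bench. Origin: centre of its underside, on the bore's axis; z along the bore, up.
- collar_brass: Brass (golden orange) collar: 40 mm outside diameter, 22 mm high, 24 mm bore, dark set screw in its side. Lies flat and loose on the bench. Origin: centre of its underside, on the bore's axis; z along the bore, up.
- collar_red: Red collar: 40 mm outside diameter, 22 mm high, 24 mm bore, dark set screw in its side. Lies flat and loose on the bench. Origin: centre of its underside, on the bore's axis; z along the bore, up.
- drill_chuck: Grey steel drill chuck, 46 mm across and 68 mm high, standing on the bench; not part of the job. Origin: centre of its underside.
- vee_block: Grey steel vee block, 60 x 50 mm and 40 mm high, on the bench with its vee up; not part of the job. Origin: centre of its underside.
- bolt: Grey hexagon bolt, 70 mm long, 27 mm across the head and 24 mm high, lying on the bench along its y axis; not part of the job. Origin: centre of its underside.
Things that resemble listed ones, but are neither listed nor needed, are in the scene too. Of the things shaped like the disc_green, the green one is meant.

How it is judged (in metres and radians):
At the end, for the whole second after the job is handed in: Blue base: green disc, large bearing, brass collar, from the bottom up. Yellow base: white disc, red collar. Each part is on its pin (within 8 mm of its axis), within 4 mm of its stacked height, level within 0.12 rad, released and at rest (horizontal distance between each of disc_green, bearing_large, collar_brass and pin_blue below 0.008 m and z of disc_green in the frame of pin_blue between 0.008 and 0.016 m and angle between each of disc_green, bearing_large, collar_brass, disc_white, collar_red's own z axis and vertical below 0.12 rad and linear speed of each of disc_green, bearing_large, collar_brass, disc_white, collar_red below 0.02 m/s and z of bearing_large in the frame of pin_blue between 0.024 and 0.032 m and z of collar_brass in the frame of pin_blue between 0.039 and 0.047 m and horizontal distance between each of disc_white, collar_red and pin_yellow below 0.008 m and z of disc_white in the frame of pin_yellow between 0.008 and 0.016 m and z of collar_red in the frame of pin_yellow between 0.026 and 0.034 m); the robot touches nothing.
It fails at once if the drill chuck, the vee block or the bolt is moved by more than 30 mm (distance of any of drill_chuck, vee_block, bolt from where it was at the start of the episode above 0.03 m).
It also fails if it takes over 128 s, if anything falls off the work surface, if the arm or the gripper's body presses on something with over 40 N, if the wrist force passes 120 N, or if a joint passes its speed limit or range.

## Working session

There is one attempt and no reset: what is moved stays moved. The work goes in short steps, Python scripts to look and compute and a tool call to move; the robot and the scene stay as the last step left them, time stands still between calls to the robot, and variables do not carry over. Pictures are saved under pics/ and viewed, and the job is handed in when it is done.

Besides the shell and the picture viewer there is one more tool, called after "Emit:" by a JSON object that holds its "op" and its "data", one argument or row to a line. arm_command: Moves the arm, as the interface text tells. Its arguments: {"type":"object","properties":{"steps":{"type":"array"}},"required":["steps"]}

```bash
mkdir -p pics; ls; python3 - <<'E'
from bench import *
import cv2
print(observe()); 
try: print(tcp_to_tips())
except Exception as e: print(tcp_to_tips)
for n in("scene","top"):
    p,d=get_image(n); cv2.imwrite(f"pics/{n}0.png",p); print(n,camera_info(n))
    import numpy as np; np.save(f"pics/{n}0.npy",d)
print(camera_info("wrist"))
E
```

```text
pics
{'t': 0.0, 'joint_pos': array([ 8.98171161e+01,  2.20910392e+01,  3.77977469e-01, -2.85269865e-02,
       -6.84109280e+01, -1.48152848e+01]), 'qvel': array([-0.02119131, -0.04837067,  0.06933301, -0.09826903,  0.03174506,
       -0.06756746]), 'tau': array([ 3.05978128e-04, -3.92289805e+01,  1.88407445e+01,  4.18596983e+00,
       -4.52717984e-03, -2.51106144e-06]), 'ee_pos': array([161.59847131, 603.18099872, 252.20749149]), 'ee_rot': array([ 1.79873353e+02, -6.08337854e-03, -1.50086871e+01]), 'force': array([-0.21634491,  0.48574702,  0.12295659]), 'wrist_torque': array([0.03034971, 0.01667537, 0.01797612]), 'width': 85.11539485245179}
22.0
scene {'fx': 469.5005486130766, 'fy': 469.5005486130766, 'cx': 322.28516401038206, 'cy': 239.28492968739394, 'R': array([[ 0.82710413, -0.56204174, -0.00280101],
       [-0.34675431, -0.50635105, -0.78953788],
       [ 0.44233495,  0.6540013 , -0.61369544]]), 't': array([-373.30384749,  258.13087298,  757.35115451])}
top {'fx': 618.6683028569456, 'fy': 618.6683028569456, 'cx': 326.54985709124827, 'cy': 250.34314393777063, 'R': array([[-0.06397303, -0.99794049,  0.00471578],
       [-0.97630066,  0.06160543, -0.20746517],
       [ 0.20674738, -0.0178762 , -0.97823104]]), 't': array([ 107.63678432,  527.95351647, 1631.28351031])}
{'fx': 371.64829954431775, 'fy': 371.64829954431775, 'cx': 316.0685870913405, 'cy': 244.775317006383, 'tool_from_camera': array([[-7.46041056e-04, -9.65351912e-01, -2.60950436e-01,
         6.59974836e+01],
       [ 9.99999696e-01, -7.79747345e-04,  2.56361358e-05,
         8.30955344e-01],
       [-2.28223303e-04, -2.60950338e-01,  9.65352200e-01,
        -1.19491061e+02],
       [ 0.00000000e+00,  0.00000000e+00,  0.00000000e+00,
         1.00000000e+00]])}
```

View pics/top0.png

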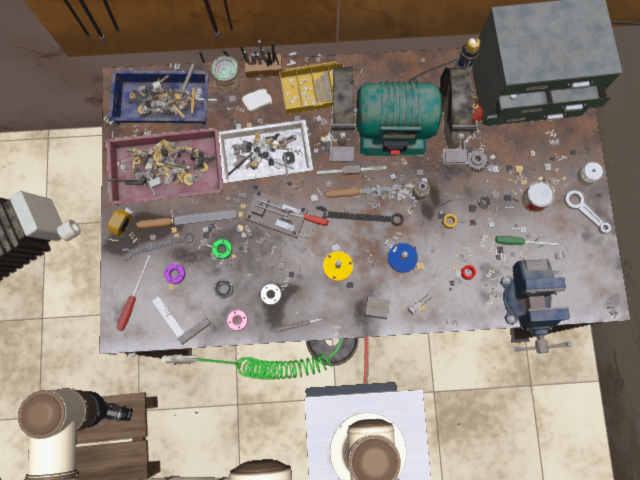

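View pics/scene0.png

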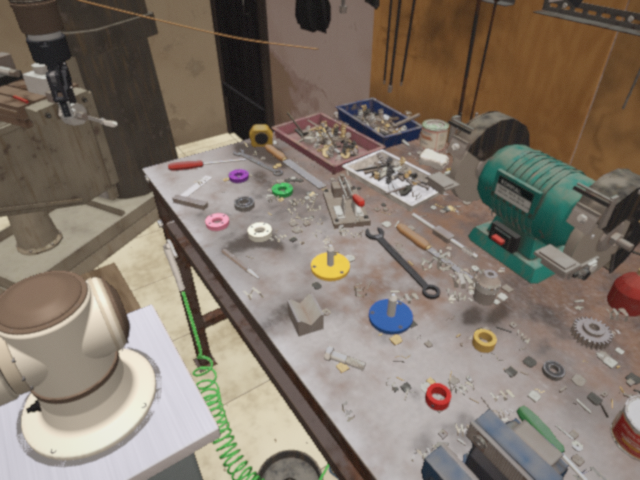

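```bash
cat > h.py <<'E'
import numpy as np, cv2
from bench import *
def px2w(ci,u,v,z):
    R=np.array(ci["R"]);t=np.array(ci["t"])
    d=R.T@np.array([(u-ci["cx"])/ci["fx"],(v-ci["cy"])/ci["fy"],1]); o=-R.T@t
    return o+d*(z-o[2])/d[2]
def w2px(ci,X):
    c=np.array(ci["R"])@np.asarray(X,float)+np.array(ci["t"])
    return c[0]/c[2]*ci["fx"]+ci["cx"],c[1]/c[2]*ci["fy"]+ci["cy"]
E
python3 - <<'E'
import cv2
p=cv2.imread("pics/top0.png")
cv2.imwrite("pics/topL.png",cv2.resize(p[200:340,150:350],None,fx=4,fy=4,interpolation=cv2.INTER_CUBIC))
cv2.imwrite("pics/topR.png",cv2.resize(p[180:330,320:520],None,fx=4,fy=4,interpolation=cv2.INTER_CUBIC))
E
```

```text
(no output)
```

View pics/topL.png

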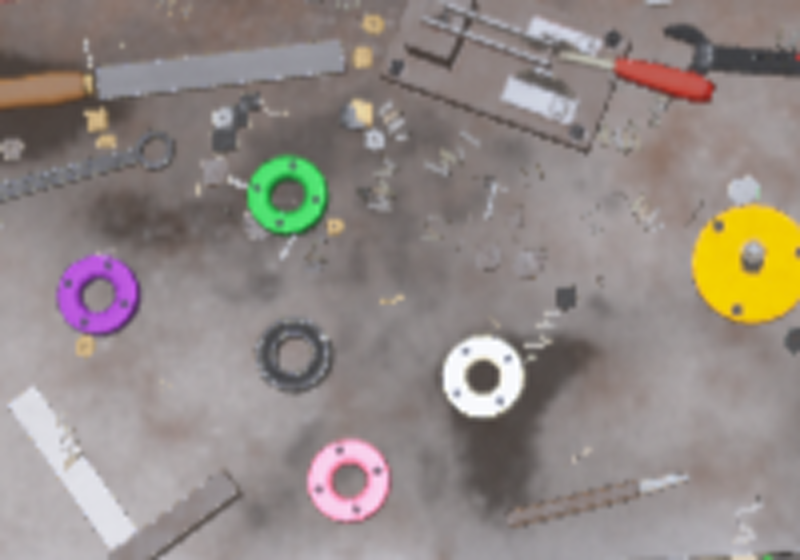

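View pics/topR.png

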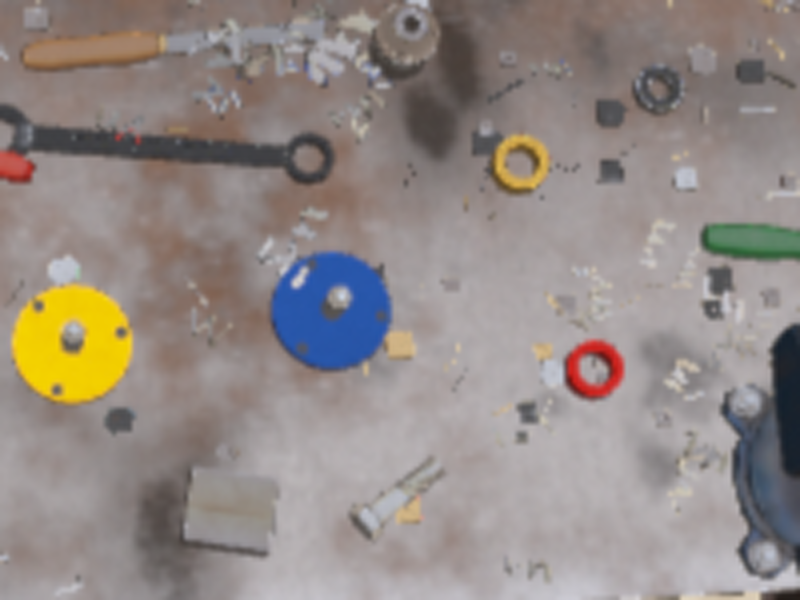

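```bash
cat > seg.py <<'E'
from h import *
def seg(p,name,u,v,r):
    hsv=cv2.cvtColor(p,cv2.COLOR_BGR2HSV)
    H,S,V=[hsv[...,i].astype(int) for i in range(3)]
    m={'g':(abs(H-60)<15)&(S>120),'w':(V>185)&(S<40),'k':(V<90),'o':(abs(H-22)<8)&(S>130)&(V>100),'r':((H<8)|(H>172))&(S>150),
       'b':(abs(H-110)<10)&(S>150),'y':(abs(H-25)<6)&(S>170)}[name]
    mm=np.zeros(m.shape,np.uint8); mm[v-r:v+r,u-r:u+r]=m[v-r:v+r,u-r:u+r]*255
    if name=='k': mm=cv2.morphologyEx(mm,cv2.MORPH_CLOSE,np.ones((3,3)))
    cs,_=cv2.findContours(mm,cv2.RETR_EXTERNAL,cv2.CHAIN_APPROX_NONE)
    c=max(cs,key=cv2.contourArea); c=cv2.convexHull(c)
    M=cv2.moments(c); return M['m10']/M['m00'],M['m01']/M['m00'],cv2.boundingRect(c)
E
python3 - <<'E'
from seg import *
T=dict(green=('g',222,249,20,8,282,189),white=('w',270,294,18,9,259,232),bearing=('k',224,289,13,7.5,244,203),brass=('o',450,221,15,11,485,339),red=('r',469,271,15,11,438,397),blue=('b',402,258,25,12,391,316),yellow=('y',338,265,25,12,330,266))
for n,(k,u,v,r,z,us,vs) in T.items():
    o=[]
    for cam,a,b,rr in(("top",u,v,r),("scene",us,vs,r+4)):
        p=cv2.imread(f"pics/{cam}0.png"); cx,cy,bb=seg(p,k,a,b,rr); o+=[np.round((cx,cy),1),bb,np.round(px2w(camera_info(cam),cx,cy,z)[:2],1)]
    print(n,*o)
# pin tips
for n,u,v in(("blue",(340.5-320*0+0)/4+320,296/4+180),("yellow",72/4+320,332/4+180)):
    print(n,px2w(camera_info("top"),u-.4,v-.4,62))
for n,u,v in(("chuck",412/4+320,25/4+180),("vee",230/4+320,500/4+180),("bolt",395/4+320,497/4+180)):
    print(n,px2w(camera_info("top"),u,v,30))
E
```

```text
green [221.5 248.3] (212, 239, 20, 20) [568.  366.6] [282.1 189.7] (273, 184, 19, 13) [571.1 365.8]
white [270.3 293.6] (261, 284, 20, 20) [431.6 235.9] [259.3 229.1] (247, 222, 25, 15) [437.6 243.6]
bearing [223.4 288.3] (216, 281, 17, 17) [454.5 364.7] [244.  207.8] (236, 206, 17, 5) [449.3 346.4]
brass [449.6 220.4] (443, 214, 14, 14) [ 607.4 -279.9] [482.1 345. ] (473, 337, 21, 15) [ 598.3 -285.5]
red [468.3 271.8] (462, 265, 14, 14) [ 457.4 -316.5] [437.7 396.4] (426, 384, 25, 26) [ 459.1 -315.6]
blue [402.3 257.2] (388, 243, 29, 29) [ 510.1 -136.7] [390.2 316.3] (370, 300, 42, 33) [ 508.6 -142.9]
yellow [337.6 265.6] (323, 251, 30, 30) [497.6  45.3] [329.1 275.5] (314, 272, 32, 8) [478.9  15.2]
blue [ 509.89451313 -137.06883028   62.        ]
yellow [496.58243438  46.38451035  62.        ]
chuck [ 706.97733577 -211.00027019   30.        ]
vee [378.7865505  -55.02438478  30.        ]
bolt [ 373.71236272 -167.17018533   30.        ]
```

Discs: green (222,249), purple (174,273), pink (237,320), white (270,294). The green one is unambiguous by colour. Bearings: (224,289), about 52 mm across, is the large one, and (484,202) is the small one on the right. The enlarged crops confirm this. I'll hover over the green disc at yaw 0.

Emit:
{"op": "arm_command", "data": {
  "steps": [0,0,-0.262,454,123,103,85,0,0,-0.262,454,123,103,85,0,0,-0.262,454,123,103,85,0,0,-0.262,454,123,103,85,0,0,-0.262,454,123,103,85,0,0,-0.262,454,123,103,85,0,0,-0.262,454,123,103,85,0,0,-0.262,454,123,103,85]
}}

```text
t: 1.1
ee_pos: [570.1, 365.3, 148.8]
ee_rot: [179.9, 0.1, -0.1]
force: [0.2, 0.8, 0.1]
width: 85.0
```

Emit:
{"op": "arm_command", "data": {
  "steps": [0,0,0,0,0,0,85,0,0,0,0,0,0,85]
}}

```text
t: 1.35
ee_pos: [568.1, 367.3, 149.9]
ee_rot: [180.0, 0.0, -0.0]
force: [-1.0, 0.5, 0.0]
width: 84.8
```

```bash
cat >> h.py <<'E'
from scipy.spatial.transform import Rotation as Rot
def wpose():
    s=observe(); R=Rot.from_euler('xyz',s['ee_rot'],degrees=True).as_matrix(); return R,np.array(s['ee_pos'])
def wpx(ci,R,p,u,v,z):
    dx,dy=u-ci['cx'],v-ci['cy']; r=np.hypot(dx,dy); th=r/ci['fx']
    d=np.array([np.sin(th)*dx/r,np.sin(th)*dy/r,np.cos(th)])
    M=ci['tool_from_camera']; o=R@M[:3,3]+p; d=R@M[:3,:3]@d
    return o+d*(z-o[2])/d[2]
def wproj(ci,R,p,X):
    M=ci['tool_from_camera']; c=M[:3,:3].T@(R.T@(np.asarray(X,float)-p)-M[:3,3])
    rr=np.hypot(c[0],c[1]); th=np.arctan2(rr,c[2]); return ci['cx']+ci['fx']*th*c[0]/rr, ci['cy']+ci['fx']*th*c[1]/rr
def snap(tag):
    R,p=wpose(); im,d=get_image("wrist"); cv2.imwrite(f"pics/w_{tag}.png",im); np.savez(f"pics/w_{tag}.npz",R=R,p=p,d=d); s=observe()
    print(p.round(1),s['ee_rot'].round(2),s['t'],s['width'])
    return im,R,p,d
E
python3 -c "
from h import *
snap('a')"
```

```text
[568.1 367.3 149.9] [-1.8e+02  1.0e-02  6.0e-02] 1.4 85.20918780308429
```

View pics/w_a.png

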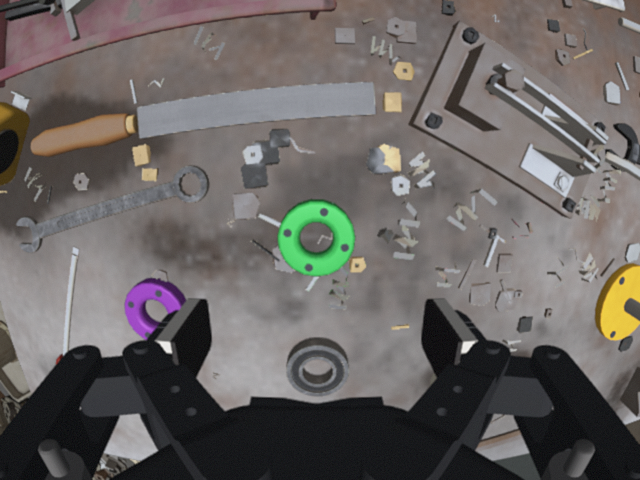

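The wrist view shows the green disc at (316,239), the bearing at (318,365) and the purple disc at (155,308).

```bash
python3 -c "
from seg import *
z=np.load('pics/w_a.npz');ci=camera_info('wrist');im=cv2.imread('pics/w_a.png')
cx,cy,bb=seg(im,'g',316,239,50);print(cx,cy,bb)
print(wpx(ci,z['R'],z['p'],cx,cy,9),wpx(ci,z['R'],z['p'],316.5,238,16))
print('bearing',wpx(ci,z['R'],z['p'],318,365,10))
d=z['d'];print(d[239,290],d[205,330])
cv2.imwrite('pics/wa_c.png',cv2.resize(im[190:410,240:400],None,fx=2.7,fy=2.7))
"
```

```text
315.9355041163658 237.48539889984124 (278, 200, 77, 76)
[568.80687458 366.51595619   9.        ] [570.18547732 366.12099238  16.        ]
bearing [460.94981168 364.91626286  10.        ]
262.76596 257.75085
```

View pics/wa_c.png

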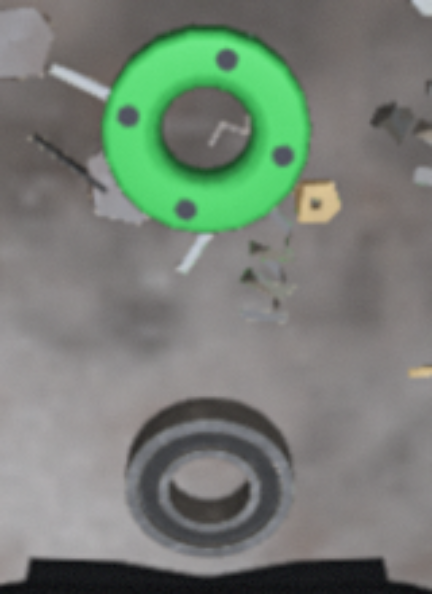

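Emit:
{"op": "arm_command", "data": {
  "steps": [0,0,0,0.5,1,60,85,0,0,0,0.5,1,110,85,0,0,0,0.5,1,125,85,0,0,0,0.5,1,125,85,0,0,0,0.5,1,125,40,0,0,0,0.5,1,125,40,0,0,0,0.5,1,125,40,0,0,0,0.5,1,125,40]
}}

```text
t: 2.4
ee_pos: [570.3, 367.8, 28.9]
ee_rot: [-179.8, -0.2, 0.1]
force: [-2.3, 0.7, 6.0]
width: 52.7
```

```bash
python3 -c "
from h import *
snap('b')"
```

```text
[570.3 367.8  28.9] [-1.7979e+02 -2.5000e-01  6.0000e-02] 2.45 52.79592925221725
```

View pics/w_b.png

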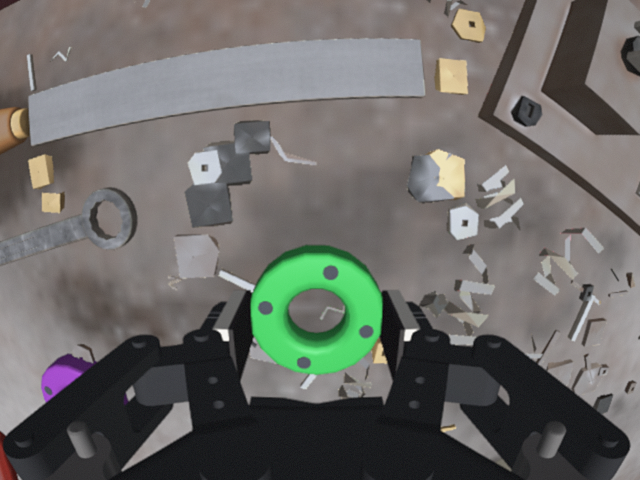

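Emit:
{"op": "arm_command", "data": {
  "steps": [0,0,0,0,0,0,40,0,0,0,0,0,0,40]
}}

```text
t: 2.7
ee_pos: [570.3, 367.8, 28.9]
ee_rot: [-179.8, -0.2, 0.1]
force: [-2.2, -0.0, 6.1]
width: 52.9
```

Emit:
{"op": "arm_command", "data": {
  "steps": [0,0,0,0,0,-10,40,0,0,0,0,0,-20,40,0,0,0,0,0,-40,40,0,0,0,0,0,-80,40,0,0,0,0,0,-105,40,0,0,0,0,0,-105,40,0,0,0,0,0,-105,40]
}}

```text
t: 3.58
ee_pos: [568.3, 365.8, 129.3]
ee_rot: [180.0, 0.1, -0.0]
force: [0.1, 0.2, -2.1]
width: 52.6
```

```bash
python3 -c "
from h import *
snap('c')"
```

```text
[568.3 365.8 129.3] [ 1.799e+02  1.400e-01 -1.000e-02] 3.625 52.45060512593293
```

View pics/w_c.png

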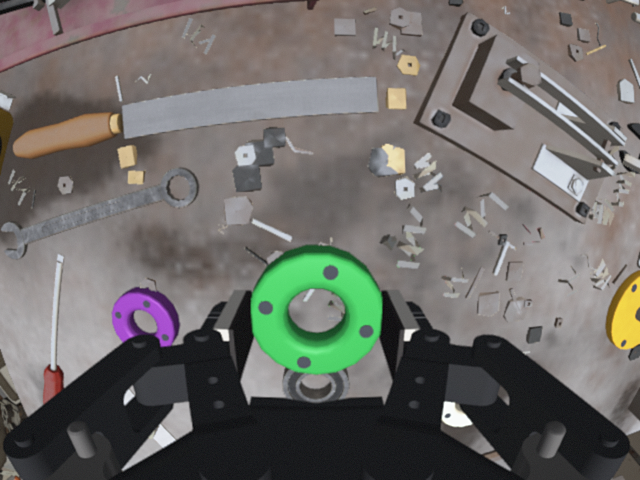

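```bash
cat >> h.py <<'E'
def d2w(ci,R,p,u,v,dep):
    dx,dy=u-ci['cx'],v-ci['cy']; r=np.hypot(dx,dy); th=r/ci['fx']
    d=np.array([np.tan(th)*dx/r,np.tan(th)*dy/r,1])*dep
    M=ci['tool_from_camera']; return M[:3,:3]@d+M[:3,3]   # tool coords
E
python3 -c "
from h import *
ci=camera_info('wrist')
for n in 'bc':
    z=np.load(f'pics/w_{n}.npz');d=z['d']
    P=[d2w(ci,z['R'],z['p'],u,v,np.median(d[v-3:v+4,u-3:u+4])) for u,v in((330,272),(366,331),(304,362),(265,308),(277,330),(350,290))]
    print(np.round(P,1),np.mean(P[:4],0))
print(wpx(ci,z['R'],z['p'],316,383,15))
"
```

```text
[[ 18.9   6.1  14.2]
 [ -6.8  21.2  14.1]
 [-21.6  -4.3  14. ]
 [  3.7 -19.5  14.1]
 [ -6.3 -15.1  14.3]
 [ 11.3  14.   14.4]] [-1.4616158   0.86997403 14.12201315]
[[ 18.9   6.1  14.2]
 [ -6.9  21.2  14.3]
 [-21.7  -4.3  14.1]
 [  3.6 -19.5  14.2]
 [ -6.4 -15.1  14.5]
 [ 11.3  14.   14.5]] [-1.52302233  0.87256138 14.23419887]
[461.05394446 365.0604124   15.        ]
```

Emit:
{"op": "arm_command", "data": {
  "steps": [0,0,0,-60,250,-12,40,0,0,0,-60,250,-12,40,0,0,0,-60,250,-12,40,0,0,0,-60,250,-12,40,0,0,0,-118,503,-12,40,0,0,0,-118,503,-12,40,0,0,0,-118,503,-12,40,0,0,0,-118,503,-12,40]
}}

```text
t: 4.62
ee_pos: [453.5, -121.9, 141.4]
ee_rot: [180.0, 0.1, 0.0]
force: [0.5, -0.7, -1.7]
width: 52.3
```

Emit:
{"op": "arm_command", "data": {
  "steps": [0,0,0,0,0,0,40,0,0,0,0,0,0,40]
}}

```text
t: 4.88
ee_pos: [454.4, -120.4, 141.6]
ee_rot: [180.0, 0.1, -0.1]
force: [0.1, -0.2, -0.8]
width: 52.6
```

```bash
python3 -c "
from h import *
snap('d')"
```

```text
[ 454.4 -120.4  141.6] [1.8e+02 6.0e-02 3.0e-02] 4.925 52.51049246142626
```

View pics/w_d.png

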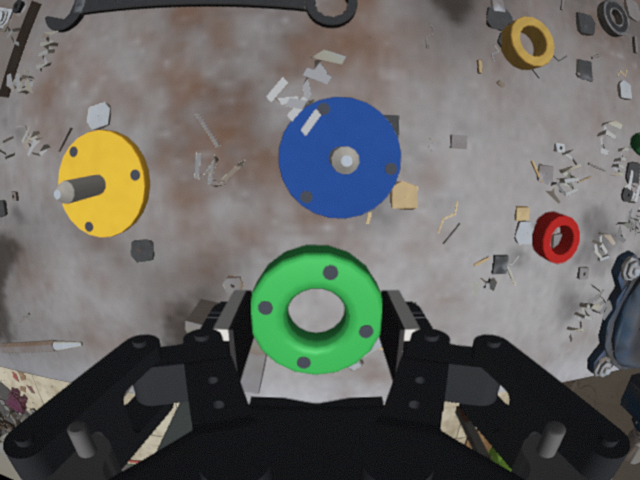

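```bash
python3 -c "
from h import *
from seg import seg
ci=camera_info('wrist');im=cv2.imread('pics/w_d.png');z=np.load('pics/w_d.npz');R,p=z['R'],z['p']
cv2.imwrite('pics/wd_c.png',cv2.resize(im[90:225,270:410],None,fx=4,fy=4,interpolation=cv2.INTER_CUBIC))
cx,cy,bb=seg(im,'b',340,157,65);print(cx,cy,bb,wpx(ci,R,p,cx,cy,11))
print('tip',wpx(ci,R,p,347,160.5,64))
cx,cy,bb=seg(im,'y',104,183,58);print('yel',cx,cy,bb,wpx(ci,R,p,cx,cy,12), wpx(ci,R,p,62,193,64))
cx,cy,bb=seg(im,'r',556,237,35);print('red',cx,cy,bb,wpx(ci,R,p,cx,cy,11))
cx,cy,bb=seg(im,'o',528,43,40);print('brass',cx,cy,bb,wpx(ci,R,p,cx,cy,11))
"
```

```text
339.38566276587915 157.27371752410392 (279, 98, 121, 120) [ 512.86812538 -136.92201875   11.        ]
tip [ 512.77736027 -137.64322783   64.        ]
yel 103.61941268773816 182.72299932750505 (59, 130, 90, 107) [501.20024207  38.19841988  12.        ] [500.91429157  39.00878265  64.        ]
red 555.6544806899137 236.99334458192723 (533, 213, 46, 50) [ 458.54342951 -314.80923289   11.        ]
brass 531.6247874149659 41.12988945578231 (511, 17, 43, 50) [ 610.75591976 -283.58506876   11.        ]
```

View pics/wd_c.png

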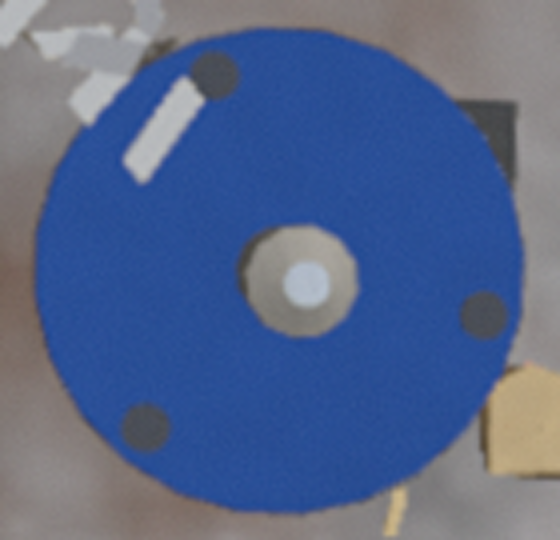

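Emit:
{"op": "arm_command", "data": {
  "steps": [0,0,0,59.5,16,0,40,0,0,0,59.5,16,0,40,0,0,0,59.5,16,40,40,0,0,0,59.5,16,40,40,0,0,0,59.5,16,40,40]
}}

```text
t: 5.55
ee_pos: [515.0, -135.4, 103.1]
ee_rot: [180.0, -0.0, 0.1]
force: [1.0, -0.5, -0.5]
width: 52.5
```

```bash
python3 -c "
from h import *
im,R,p,d=snap('e')
cv2.imwrite('pics/we_c.png',cv2.resize(im[220:400,200:440],None,fx=3,fy=3,interpolation=cv2.INTER_CUBIC))
"
```

```text
[ 515.  -135.4  103.1] [ 1.7998e+02 -1.3000e-01  1.1000e-01] 5.6 52.513141918569424
```

View pics/we_c.png

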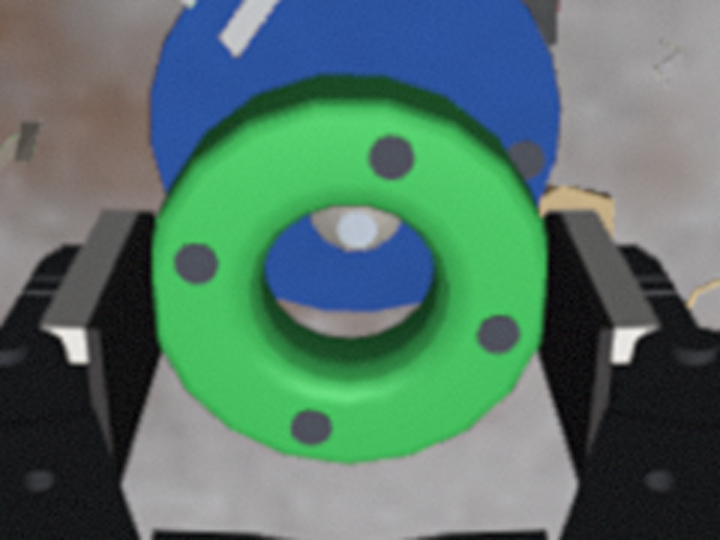

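```bash
python3 -c "
from h import *
ci=camera_info('wrist');z=np.load('pics/w_e.npz');R,p=z['R'],z['p']
print('tip',wpx(ci,R,p,200+355.5/3,220+229/3,64))
print('disc',p+R@np.array([-1.5,.87,14.2]))
"
```

```text
tip [ 513.24164967 -137.3384345    64.        ]
disc [ 513.52221141 -136.26720767   88.90864304]
```

Emit:
{"op": "arm_command", "data": {
  "steps": [0,0,0,0,1,15,40,0,0,0,0,1,30,40,0,0,0,0,1,45,40,0,0,0,0,1,55,40,0,0,0,0,1,60,40,0,0,0,0,1,61,40,0,0,0,0,1,61,40]
}}

```text
t: 6.48
ee_pos: [514.6, -137.1, 41.5]
ee_rot: [-180.0, -0.1, 0.0]
force: [-0.9, 0.8, -0.8]
width: 52.6
```

Emit:
{"op": "arm_command", "data": {
  "steps": [0,0,0,0,0,1,85,0,0,0,0,0,1,85,0,0,0,0,0,1,85,0,0,0,0,0,1,85,0,0,0,0,0,-40,85,0,0,0,0,0,-100,85,0,0,0,0,0,-108,85,0,0,0,0,0,-108,85]
}}

```text
t: 7.48
ee_pos: [514.3, -137.0, 149.8]
ee_rot: [-180.0, -0.1, -0.0]
force: [-0.3, 0.3, -0.1]
width: 84.8
```

```bash
python3 -c "
from h import *
im,R,p,d=snap('f')
"
```

```text
[ 514.3 -137.   149.8] [-1.7997e+02  7.0000e-02 -1.0000e-02] 7.525 84.84433477470942
```

View pics/w_f.png

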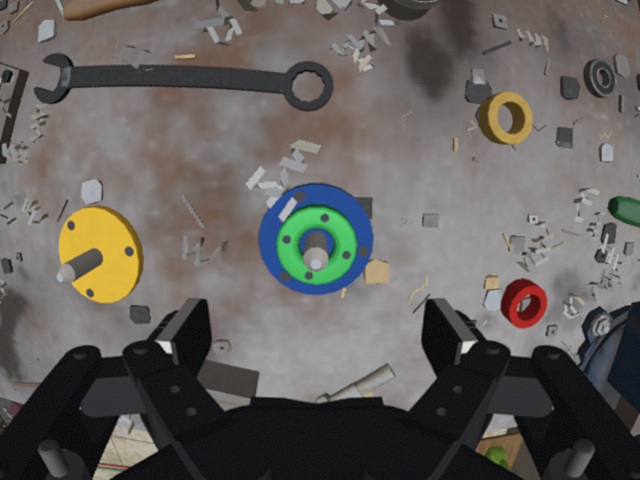

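The green disc sits on the blue base at (317,242). Next is the bearing.

Emit:
{"op": "arm_command", "data": {
  "steps": [0,0,0,-84,-502,0,85,0,0,0,-84,-502,0,85,0,0,0,-84,-502,0,85,0,0,0,-84,-502,0,85,0,0,0,-84,-502,0,85,0,0,0,-84,-502,0,85,0,0,0,-84,-502,0,85,0,0,0,-84,-502,0,85]
}}

```text
t: 8.52
ee_pos: [430.3, 357.2, 147.2]
ee_rot: [179.8, 0.1, 0.0]
force: [0.3, -0.1, -0.2]
width: 84.9
```

Emit:
{"op": "arm_command", "data": {
  "steps": [0,0,0,0,0,0,85,0,0,0,0,0,0,85]
}}

```text
t: 8.78
ee_pos: [430.8, 355.1, 147.2]
ee_rot: [179.8, 0.2, 0.0]
force: [-0.7, -1.4, -0.0]
width: 84.7
```

```bash
python3 -c "
from h import *
im,R,p,d=snap('g')
"
```

```text
[430.8 355.1 147.2] [ 1.7983e+02  1.3000e-01 -3.0000e-02] 8.825 85.09892473330719
```

View pics/w_g.png

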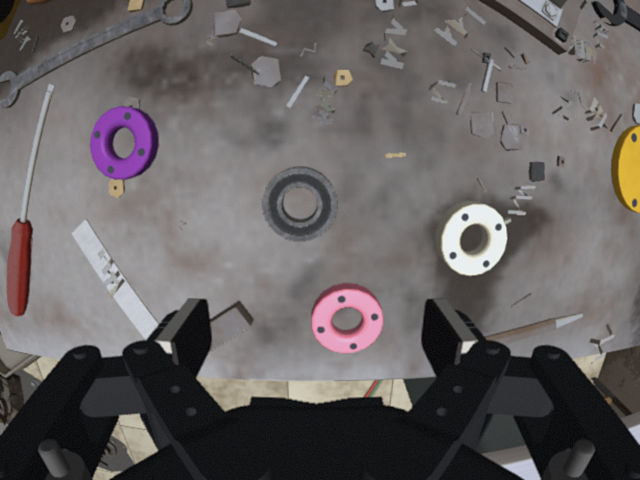

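```bash
python3 -c "
from h import *
ci=camera_info('wrist');z=np.load('pics/w_g.npz');R,p=z['R'],z['p'];im=cv2.imread('pics/w_g.png')
cv2.imwrite('pics/wg_c.png',cv2.resize(im[155:250,250:350],None,fx=5,fy=5,interpolation=cv2.INTER_CUBIC))
print('brg',wpx(ci,R,p,299.5,203.5,15))
print('white',wpx(ci,R,p,478.7,236.2,18)); print('pink',wpx(ci,R,p,347,318,16))
"
```

```text
brg [457.40369226 365.18055046  15.        ]
white [435.34585161 233.87731137  18.        ]
pink [371.3454555  330.63716446  16.        ]
```

View pics/wg_c.png

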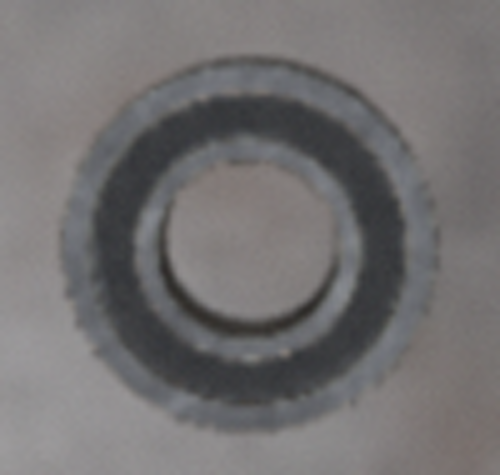

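Emit:
{"op": "arm_command", "data": {
  "steps": [0,0,0,26,-10,60,85,0,0,0,26,-10,110,85,0,0,0,26,-10,125,85,0,0,0,26,-10,125,85,0,0,0,26,-10,125,40,0,0,0,26,-10,125,40,0,0,0,26,-10,125,40,0,0,0,26,-10,125,40]
}}

```text
t: 9.82
ee_pos: [458.8, 367.6, 27.0]
ee_rot: [-179.8, -0.2, 0.1]
force: [-0.5, 0.0, 5.6]
width: 48.8
```

Emit:
{"op": "arm_command", "data": {
  "steps": [0,0,0,0,0,-10,40,0,0,0,0,0,-20,40,0,0,0,0,0,-40,40,0,0,0,0,0,-80,40,0,0,0,0,0,-118,40,0,0,0,0,0,-118,40,0,0,0,0,0,-118,40]
}}

```text
t: 10.7
ee_pos: [457.1, 365.5, 142.0]
ee_rot: [180.0, 0.1, -0.0]
force: [0.1, 0.2, -3.1]
width: 48.5
```

```bash
python3 -c "
from h import *
im,R,p,d=snap('h')
cv2.imwrite('pics/wh_c.png',cv2.resize(im[220:400,200:440],None,fx=3,fy=3,interpolation=cv2.INTER_CUBIC))
"
```

```text
[457.1 365.5 142. ] [ 1.7991e+02  1.1000e-01 -1.0000e-02] 10.75 48.68745438189791
```

View pics/wh_c.png

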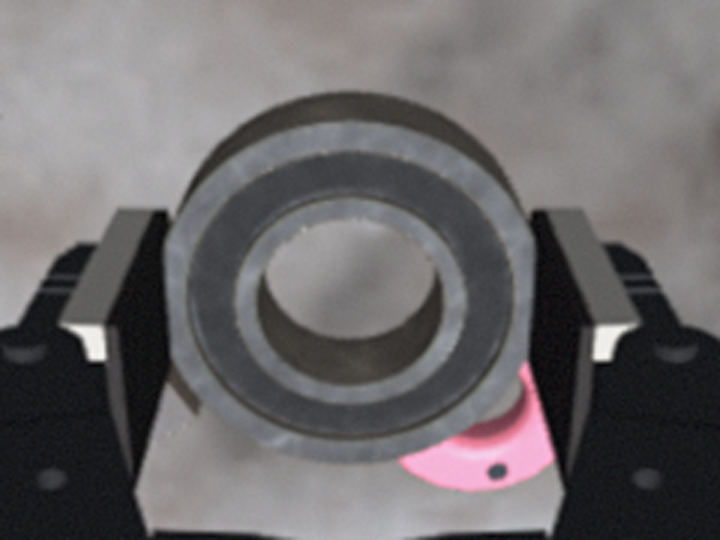

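```bash
cat >> h.py <<'E'
def plane(ci,R,p,d,pts):
    P=np.array([d2w(ci,R,p,u,v,np.median(d[v-2:v+3,u-2:u+3])) for u,v in pts]); A=np.c_[P[:,:2],np.ones(len(P))]
    k,*_=np.linalg.lstsq(A,P[:,2],rcond=None); return P.round(1).tolist(),'slopes',k.round(3),(A@k-P[:,2]).round(1)
def wtool(ci,u,v,zt):
    return wpx(ci,np.eye(3),np.zeros(3),u,v,zt)
E
python3 -c "
from h import *
ci=camera_info('wrist');z=np.load('pics/w_h.npz');R,p,d=z['R'],z['p'],z['d']
pts=[(200+int(a/3),220+int(b/3)) for a,b in((350,140),(510,240),(350,445),(190,345),(190,230),(515,340))]
print(plane(ci,R,p,d,pts)); print(wtool(ci,316.8,317.3,12.3))
"
```

```text
([[21.5, 0.8, 13.6], [7.3, 22.0, 13.7], [-24.8, 0.7, 14.1], [-8.6, -21.0, 14.0], [9.0, -20.0, 13.8], [-7.5, 23.2, 13.6]], 'slopes', array([-1.0000e-02, -6.0000e-03,  1.3807e+01]), array([-0. , -0.1, -0.1,  0. ,  0. ,  0.1]))
[ 0.61599191  1.08423115 12.3       ]
```

Emit:
{"op": "arm_command", "data": {
  "steps": [0,0,0,56,502,0,40,0,0,0,56,502,0,40,0,0,0,56,502,0,40,0,0,0,56,502,0,40,0,0,0,56,502,0,40,0,0,0,56,502,0,40,0,0,0,56,502,0,40,0,0,0,56,502,0,40]
}}

```text
t: 11.75
ee_pos: [512.5, -132.9, 141.0]
ee_rot: [180.0, 0.2, 0.0]
force: [1.7, -0.1, -0.7]
width: 48.7
```

Emit:
{"op": "arm_command", "data": {
  "steps": [0,0,0,0,0,0,40,0,0,0,0,0,0,40]
}}

```text
t: 12.0
ee_pos: [512.3, -131.2, 141.0]
ee_rot: [-180.0, 0.2, -0.1]
force: [0.0, -0.3, -1.2]
width: 48.6
```

Go down to just above the tip (bottom at about 72 mm), with the y remainder.

Emit:
{"op": "arm_command", "data": {
  "steps": [0,0,0,0.5,6,20,40,0,0,0,0.5,6,40,40,0,0,0,0.5,6,42,40,0,0,0,0.5,6,42,40]
}}

```text
t: 12.5
ee_pos: [514.1, -135.9, 100.5]
ee_rot: [180.0, -0.0, 0.1]
force: [1.2, -0.5, -0.7]
width: 48.9
```

```bash
python3 -c "
from h import *
im,R,p,d=snap('i')
cv2.imwrite('pics/wi_c.png',cv2.resize(im[220:400,200:440],None,fx=3,fy=3,interpolation=cv2.INTER_CUBIC))
"
```

```text
[ 514.1 -135.9  100.5] [ 1.7999e+02 -6.0000e-02  1.1000e-01] 12.55 48.36312093836844
```

View pics/wi_c.png

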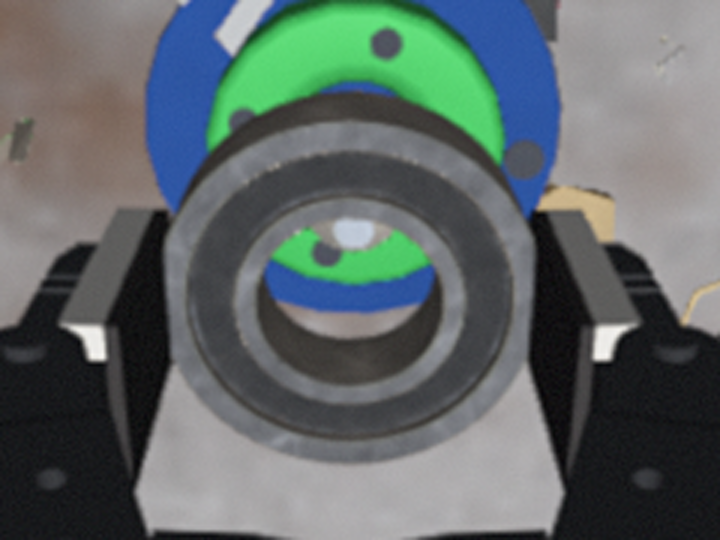

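```bash
python3 -c "
from h import *
ci=camera_info('wrist');z=np.load('pics/w_i.npz');R,p=z['R'],z['p']
print('tip',wpx(ci,R,p,200+353/3,220+233/3,64)); print('brg',p+R@np.array([.2,1,13]))
"
```

```text
tip [ 512.71207449 -137.47355029   64.        ]
brg [ 514.28219722 -136.93353041   87.54763745]
```

Emit:
{"op": "arm_command", "data": {
  "steps": [0,0,0,0,0.5,12,40,0,0,0,0,0.5,24,40,0,0,0,0,0.5,34,40,0,0,0,0,0.5,40,40,0,0,0,0,0.5,43,40,0,0,0,0,0.5,44,40,0,0,0,0,0.5,44,40]
}}

```text
t: 13.42
ee_pos: [514.0, -137.4, 56.5]
ee_rot: [180.0, -0.0, 0.0]
force: [0.1, 0.7, -2.1]
width: 48.8
```

Emit:
{"op": "arm_command", "data": {
  "steps": [0,0,0,0,0,1,40,0,0,0,0,0,1,85,0,0,0,0,0,1,85,0,0,0,0,0,1,85,0,0,0,0,0,1,85,0,0,0,0,0,-40,85,0,0,0,0,0,-95,85,0,0,0,0,0,-95,85]
}}

```text
t: 14.42
ee_pos: [516.7, -137.6, 156.0]
ee_rot: [180.0, -0.6, 0.1]
force: [-1.0, -0.5, -0.1]
width: 85.2
```

```bash
python3 -c "
from h import *
im,R,p,d=snap('j')
"
```

```text
[ 516.7 -137.6  156. ] [-1.7999e+02 -3.0000e-01  1.0000e-02] 14.475 85.006262801862
```

View pics/w_j.png

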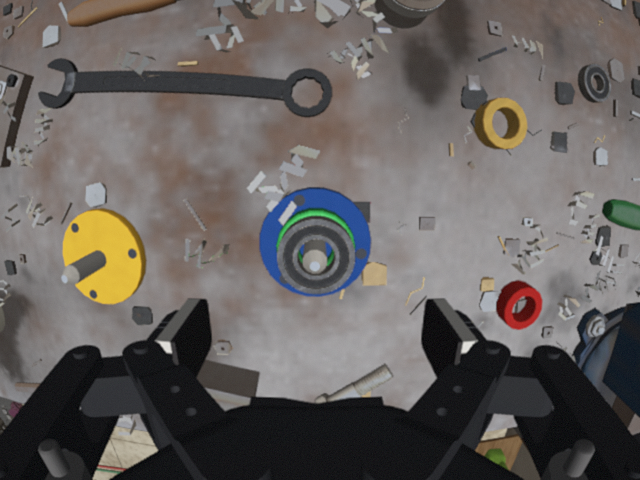

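The bearing sits on the green disc at (316,257). Now the brass collar.

Emit:
{"op": "arm_command", "data": {
  "steps": [0,0,0,65,143,0,85,0,0,0,65,143,0,85,0,0,0,65,143,0,85,0,0,0,65,143,0,85,0,0,0,65,143,0,85,0,0,0,65,143,0,85]
}}

```text
t: 15.22
ee_pos: [578.2, -279.3, 151.0]
ee_rot: [-180.0, 0.1, 0.1]
force: [0.3, -0.3, -1.6]
width: 84.8
```

```bash
python3 -c "
from h import *
im,R,p,d=snap('k')
"
```

```text
[ 578.2 -279.3  151. ] [-1.7999e+02  2.0000e-02  9.0000e-02] 15.275 85.25726910962648
```

View pics/w_k.png

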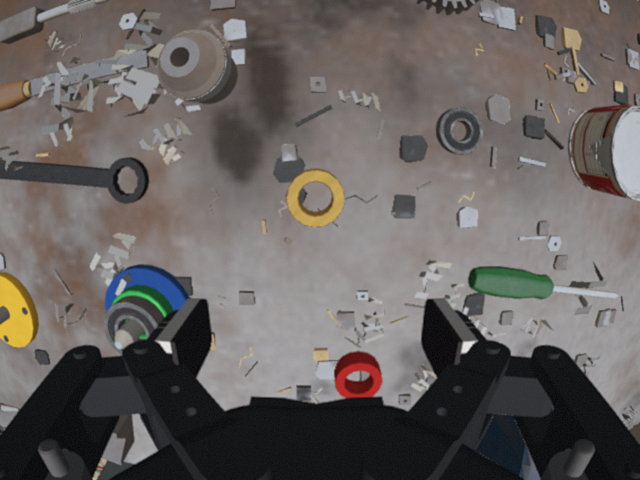

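```bash
python3 -c "
from h import *
from seg import seg
ci=camera_info('wrist');z=np.load('pics/w_k.npz');R,p=z['R'],z['p'];im=cv2.imread('pics/w_k.png')
cx,cy,bb=seg(im,'o',316,197,36);print(cx,cy,bb)
print(wpx(ci,R,p,cx,cy,18))
cx,cy,bb=seg(im,'r',358,374,32);print(cx,cy,bb)
print(wpx(ci,R,p,358,378,22))
"
```

```text
315.1611519607843 197.43361928104576 (288, 169, 56, 57)
[ 609.16219331 -279.4652983    18.        ]
357.4737600922722 375.88504421376393 (335, 352, 47, 47)
[ 464.91838531 -314.13035768   22.        ]
```

Emit:
{"op": "arm_command", "data": {
  "steps": [0,0,0,30.5,0,60,85,0,0,0,30.5,0,110,85,0,0,0,30.5,0,122,85,0,0,0,30.5,0,122,85,0,0,0,30.5,0,122,25,0,0,0,30.5,0,122,25,0,0,0,30.5,0,122,25,0,0,0,30.5,0,122,25]
}}

```text
t: 16.27
ee_pos: [610.6, -281.0, 31.8]
ee_rot: [179.9, -0.2, 0.1]
force: [-0.5, 0.5, 8.3]
width: 37.6
```

Emit:
{"op": "arm_command", "data": {
  "steps": [0,0,0,0,0,0,25,0,0,0,0,0,-10,25,0,0,0,0,0,-20,25,0,0,0,0,0,-40,25,0,0,0,0,0,-80,25,0,0,0,0,0,-122,25,0,0,0,0,0,-122,25,0,0,0,0,0,-122,25]
}}

```text
t: 17.27
ee_pos: [608.5, -280.0, 150.7]
ee_rot: [-179.9, 0.1, -0.0]
force: [-0.1, 0.6, -2.4]
width: 37.2
```

```bash
python3 -c "
from h import *
im,R,p,d=snap('l')
cv2.imwrite('pics/wl_c.png',cv2.resize(im[220:400,200:440],None,fx=3,fy=3,interpolation=cv2.INTER_CUBIC))
"
```

```text
[ 608.5 -280.   150.7] [-1.7992e+02  1.7000e-01 -2.0000e-02] 17.325 37.260263374273244
```

View pics/wl_c.png

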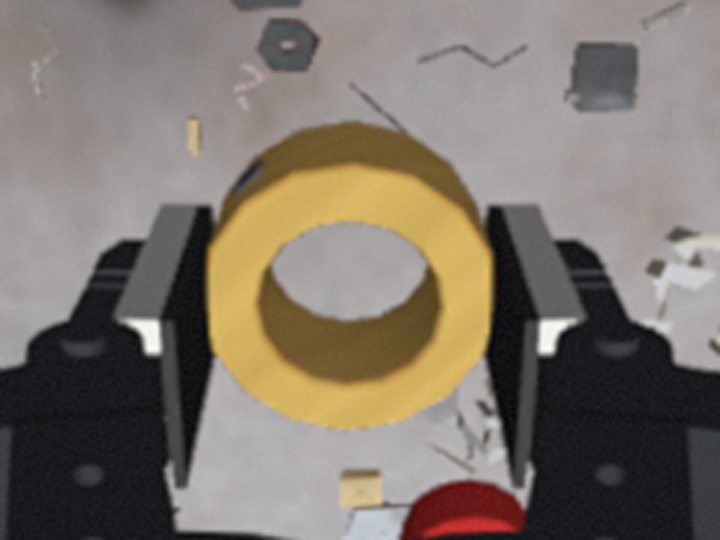

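```bash
python3 -c "
from h import *
ci=camera_info('wrist');z=np.load('pics/w_l.npz');R,p,d=z['R'],z['p'],z['d']
pts=[(200+int(a/3),220+int(b/3)) for a,b in((350,190),(460,250),(350,405),(235,345),(235,250),(465,340))]
print(plane(ci,R,p,d,pts)); print(wtool(ci,316.8,318.7,10.3))
"
```

```text
([[15.5, 0.8, 11.4], [7.1, 15.1, 11.5], [-16.4, 0.8, 11.4], [-6.9, -14.4, 11.3], [7.1, -13.9, 11.4], [-6.0, 16.3, 11.1]], 'slopes', array([ 5.0000e-03, -1.0000e-03,  1.1348e+01]), array([ 0. , -0.1, -0.1,  0.1, -0. ,  0.2]))
[ 0.99573439  1.08326348 10.3       ]
```

Emit:
{"op": "arm_command", "data": {
  "steps": [0,0,0,-96,-142.5,0,25,0,0,0,-96,-142.5,0,25,0,0,0,-96,-142.5,0,25,0,0,0,-96,-142.5,0,25,0,0,0,-96,-142.5,25,25,0,0,0,-96,-142.5,46,25,0,0,0,-96,-142.5,46,25,0,0,0,-96,-142.5,46,25]
}}

```text
t: 18.32
ee_pos: [513.8, -138.3, 105.4]
ee_rot: [180.0, -0.0, 0.0]
force: [-0.1, 0.0, -1.5]
width: 37.3
```

```bash
python3 -c "
from h import *
im,R,p,d=snap('m')
cv2.imwrite('pics/wm_c.png',cv2.resize(im[220:400,200:440],None,fx=3,fy=3,interpolation=cv2.INTER_CUBIC))
"
```

```text
[ 513.8 -138.3  105.4] [ 1.7998e+02 -6.0000e-02  0.0000e+00] 18.375 37.06882417535043
```

View pics/wm_c.png

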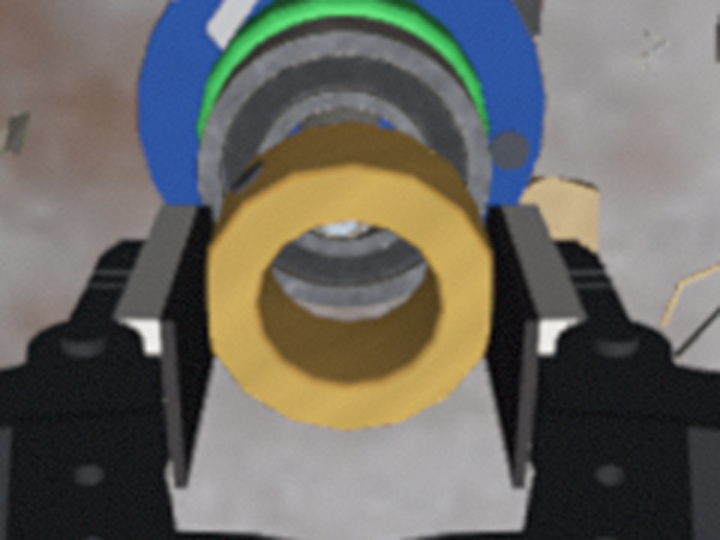

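Emit:
{"op": "arm_command", "data": {
  "steps": [0,0,0,-0.3,-1.3,8,25,0,0,0,-0.3,-1.3,16,25,0,0,0,-0.3,-1.3,22,25,0,0,0,-0.3,-1.3,26,25,0,0,0,-0.3,-1.3,29,25,0,0,0,-0.3,-1.3,29,25,0,0,0,-0.3,-1.3,29,25]
}}

```text
t: 19.25
ee_pos: [513.1, -136.6, 76.5]
ee_rot: [180.0, -0.0, 0.0]
force: [0.2, -0.5, -1.6]
width: 37.1
```

Emit:
{"op": "arm_command", "data": {
  "steps": [0,0,0,0,0,1,25,0,0,0,0,0,2,25,0,0,0,0,0,2,25]
}}

```text
t: 19.62
ee_pos: [513.2, -136.6, 74.5]
ee_rot: [180.0, -0.0, 0.0]
force: [-0.3, 0.5, 0.6]
width: 37.7
```

Contact begins, so release and go up. I'll also start toward the white disc.

Emit:
{"op": "arm_command", "data": {
  "steps": [0,0,0,0,0,0,85,0,0,0,0,0,0,85,0,0,0,0,0,0,85,0,0,0,0,0,0,85,0,0,0,0,0,-40,85,0,0,0,0,0,-80,85,0,0,0,0,0,-80,85,0,0,0,0,0,-80,85]
}}

```text
t: 20.62
ee_pos: [512.3, -136.5, 153.9]
ee_rot: [-180.0, 0.0, -0.0]
force: [-0.4, 0.4, -0.4]
width: 85.0
```

```bash
python3 -c "
from h import *
im,R,p,d=snap('n')
cv2.imwrite('pics/wn_c.png',cv2.resize(im[160:320,230:400],None,fx=3.5,fy=3.5,interpolation=cv2.INTER_CUBIC))
"
```

```text
[ 512.3 -136.5  153.9] [-1.7998e+02  1.2000e-01 -1.0000e-02] 20.675 85.00259625941709
```

View pics/wn_c.png

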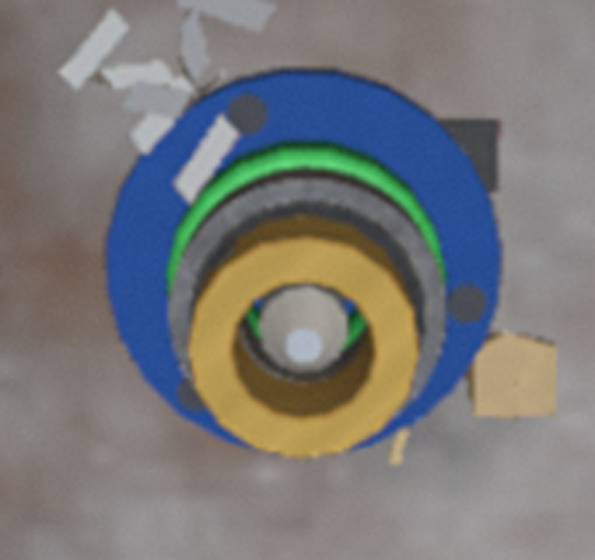

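The blue stack is complete and concentric. Now the white disc.

Emit:
{"op": "arm_command", "data": {
  "steps": [0,0,0,-108,-371,4,85,0,0,0,-108,-371,4,85,0,0,0,-108,-371,4,85,0,0,0,-108,-371,4,85,0,0,0,-108,-371,4,85,0,0,0,-108,-371,4,85,0,0,0,-108,-371,4,85,0,0,0,-108,-371,4,85]
}}

```text
t: 21.68
ee_pos: [404.2, 234.4, 149.2]
ee_rot: [179.9, 0.1, 0.1]
force: [0.0, -0.5, -1.1]
width: 85.1
```

```bash
python3 -c "
from h import *
im,R,p,d=snap('o')
"
```

```text
[404.2 234.4 149.2] [1.7989e+02 1.1000e-01 1.0000e-02] 21.725 84.79253626228855
```

View pics/w_o.png

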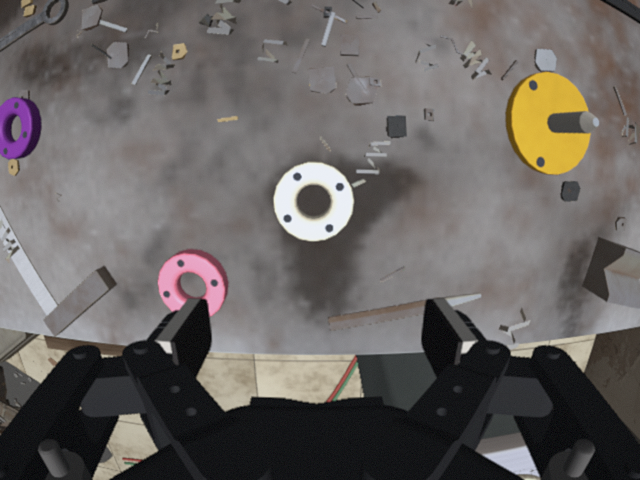

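```bash
python3 -c "
from h import *
ci=camera_info('wrist');z=np.load('pics/w_o.npz');R,p=z['R'],z['p']
print(wpx(ci,R,p,313.4,202.25,18), wpx(ci,R,p,550,123,12))
"
```

```text
[431.89838509 235.14689678  18.        ] [499.15145721  50.25329532  12.        ]
```

Emit:
{"op": "arm_command", "data": {
  "steps": [0,0,0,27.5,-0.5,60,85,0,0,0,27.5,-0.5,110,85,0,0,0,27.5,-0.5,124,85,0,0,0,27.5,-0.5,124,85,0,0,0,27.5,-0.5,124,40,0,0,0,27.5,-0.5,124,40,0,0,0,27.5,-0.5,124,40,0,0,0,27.5,-0.5,124,40]
}}

```text
t: 22.72
ee_pos: [433.3, 235.7, 28.8]
ee_rot: [-179.9, -0.2, 0.1]
force: [-0.4, -2.0, 7.5]
width: 52.8
```

Emit:
{"op": "arm_command", "data": {
  "steps": [0,0,0,0,0,-10,40,0,0,0,0,0,-20,40,0,0,0,0,0,-40,40,0,0,0,0,0,-80,40,0,0,0,0,0,-116,40,0,0,0,0,0,-116,40,0,0,0,0,0,-116,40]
}}

```text
t: 23.6
ee_pos: [431.8, 234.6, 142.3]
ee_rot: [-180.0, 0.0, -0.0]
force: [-0.3, 0.5, -1.8]
width: 52.6
```

```bash
python3 -c "
from h import *
im,R,p,d=snap('p')
cv2.imwrite('pics/wp_c.png',cv2.resize(im[220:400,200:440],None,fx=3,fy=3,interpolation=cv2.INTER_CUBIC))
"
```

```text
[431.8 234.6 142.3] [ 1.7994e+02  8.0000e-02 -1.0000e-02] 23.65 52.4903862036327
```

View pics/wp_c.png

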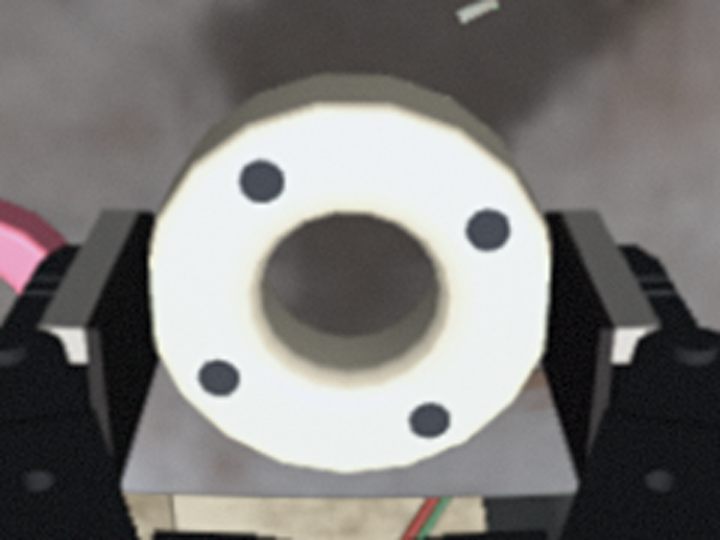

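Emit:
{"op": "arm_command", "data": {
  "steps": [0,0,0,8,187,0,40,0,0,0,8,187,0,40,0,0,0,8,187,0,40,0,0,0,8,187,0,40,0,0,0,8,187,0,40,0,0,0,8,187,0,40]
}}

```text
t: 24.4
ee_pos: [440.4, 48.8, 141.9]
ee_rot: [180.0, 0.0, 0.1]
force: [-0.1, 0.5, 0.5]
width: 52.5
```

```bash
python3 -c "
from h import *
from seg import seg
im,R,p,d=snap('q')
ci=camera_info('wrist')
print('disc',wtool(ci,316.5,320.75,11.8))
cx,cy,bb=seg(im,'y',320,160,75);print(cx,cy,bb,wpx(ci,R,p,cx,cy,11))
"
```

```text
[440.4  48.8 141.9] [1.7999e+02 3.0000e-02 1.3000e-01] 24.45 52.56384911075606
disc [-0.66453204  0.96653627 11.8       ]
320.08055409279734 155.12585571353344 (260, 95, 121, 121) [500.42391083  45.31196654  11.        ]
```

View pics/w_q.png

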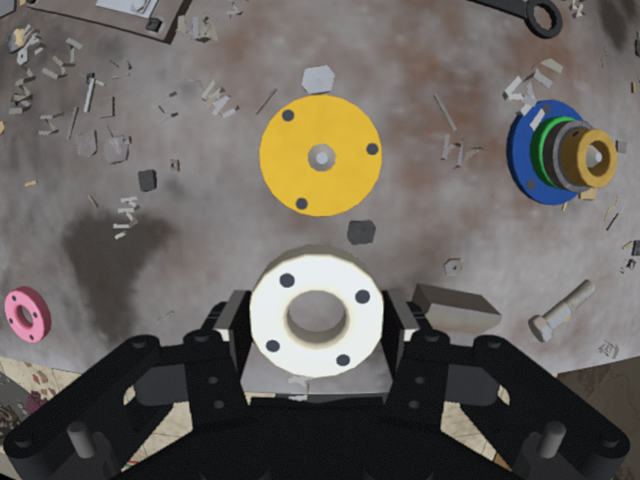

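Emit:
{"op": "arm_command", "data": {
  "steps": [0,0,0,60.5,2.5,0,40,0,0,0,60.5,2.5,0,40,0,0,0,60.5,2.5,39,40,0,0,0,60.5,2.5,39,40,0,0,0,60.5,2.5,39,40]
}}

```text
t: 25.08
ee_pos: [501.2, 46.1, 104.1]
ee_rot: [180.0, -0.1, 0.1]
force: [-0.7, -0.1, 0.3]
width: 52.6
```

```bash
python3 -c "
from h import *
im,R,p,d=snap('r')
cv2.imwrite('pics/wr_c.png',cv2.resize(im[220:400,200:440],None,fx=3,fy=3,interpolation=cv2.INTER_CUBIC))
"
```

```text
[501.2  46.1 104.1] [-1.7997e+02 -1.2000e-01  9.0000e-02] 25.125 52.53150530489052
```

View pics/wr_c.png

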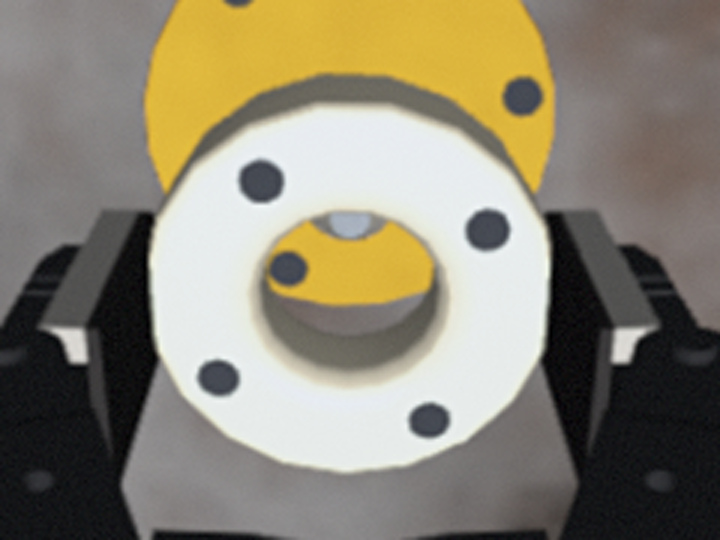

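```bash
python3 -c "
from h import *
ci=camera_info('wrist');z=np.load('pics/w_r.npz');R,p=z['R'],z['p']
print('tip',wpx(ci,R,p,200+349/3,220+221/3,64)); print('disc',p+R@np.array([-.6,.97,11.8]))
"
```

```text
tip [500.36735916  45.13289251  64.        ]
disc [500.63321929  45.09402975  92.33996942]
```

Aligned. Descend: bottom at 75, down 62.

Emit:
{"op": "arm_command", "data": {
  "steps": [0,0,0,0,0,15,40,0,0,0,0,0,30,40,0,0,0,0,0,45,40,0,0,0,0,0,55,40,0,0,0,0,0,60,40,0,0,0,0,0,61.5,40,0,0,0,0,0,61.5,40]
}}

```text
t: 26.0
ee_pos: [501.2, 45.5, 42.1]
ee_rot: [-180.0, -0.0, 0.0]
force: [0.7, 0.6, -0.4]
width: 52.2
```

Emit:
{"op": "arm_command", "data": {
  "steps": [0,0,0,0,0,1,40,0,0,0,0,0,1,85,0,0,0,0,0,1,85,0,0,0,0,0,1,85,0,0,0,0,0,1,85,0,0,0,0,0,-45,85,0,0,0,0,0,-100,85,0,0,0,0,0,-105,85]
}}

```text
t: 27.0
ee_pos: [503.3, 46.2, 151.0]
ee_rot: [-179.8, -0.5, 0.1]
force: [0.5, -0.4, -0.6]
width: 85.7
```

```bash
python3 -c "
from h import *
im,R,p,d=snap('s')
"
```

```text
[503.3  46.2 151. ] [-1.7987e+02 -3.1000e-01  2.0000e-02] 27.05 84.83691368070241
```

View pics/w_s.png

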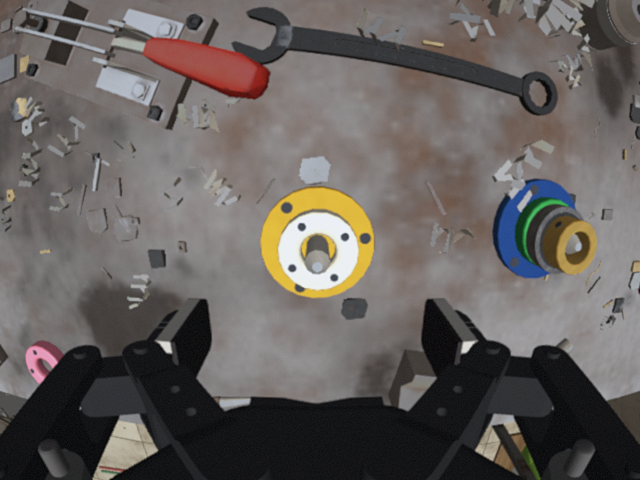

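The white disc is seated at (316,249). Now the red collar.

Emit:
{"op": "arm_command", "data": {
  "steps": [0,0,0,-71,362,0,85,0,0,0,-71,362,0,85,0,0,0,-71,362,0,85,0,0,0,-71,362,0,85,0,0,0,-71,362,0,85,0,0,0,-71,362,0,85,0,0,0,-71,362,0,85,0,0,0,-71,362,0,85]
}}

```text
t: 28.05
ee_pos: [429.0, -316.3, 145.3]
ee_rot: [-179.9, 0.2, -0.1]
force: [0.7, -0.2, -0.4]
width: 84.7
```

```bash
python3 -c "
from h import *
from seg import seg
im,R,p,d=snap('t')
ci=camera_info('wrist')
cx,cy,bb=seg(im,'r',316,200,50);print(cx,cy,bb,wpx(ci,R,p,cx,cy,18))
"
```

```text
[ 429.  -316.3  145.3] [-1.7994e+02  1.2000e-01  4.0000e-02] 28.1 85.1700867877427
313.35713819865646 199.54633796386875 (285, 171, 58, 58) [ 459.06344394 -315.21044279   18.        ]
```

View pics/w_t.png

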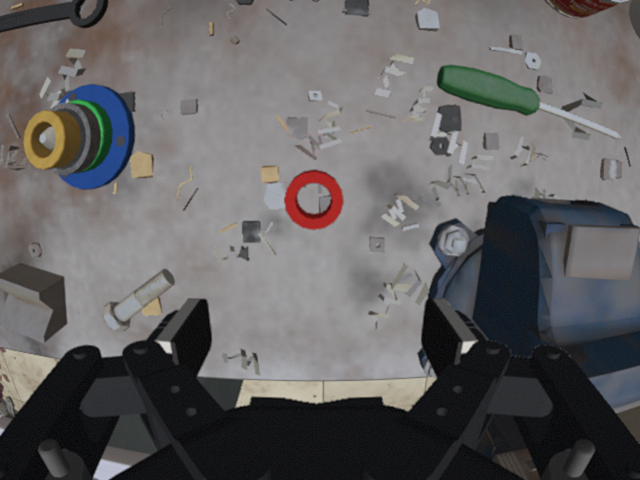

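```bash
python3 -c "
from h import *
ci=camera_info('wrist');z=np.load('pics/w_t.npz');R,p,d=z['R'],z['p'],z['d']
for u,v in((485,215),(485,270),(480,320),(452,240),(440,290),(432,320),(495,205),(160,290),(115,318),(170,275)):
    print(u,v,(p+R@d2w(ci,R,p,u,v,d[v,u])).round(0))
"
```

```text
485 215 [ 446. -449.   -1.]
485 270 [ 417. -430.   45.]
480 320 [ 383. -430.   51.]
452 240 [ 432. -414.   20.]
440 290 [ 392. -410.   16.]
432 320 [ 434. -360.  146.]
495 205 [ 462. -430.   50.]
160 290 [ 390. -195.   12.]
115 318 [ 367. -153.   21.]
170 275 [ 399. -202.    4.]
```

Emit:
{"op": "arm_command", "data": {
  "steps": [0,0,0,29.5,-1,30,65,0,0,0,29.5,-1,60,65,0,0,0,29.5,-1,110,65,0,0,0,29.5,-1,117,65,0,0,0,29.5,-1,117,25,0,0,0,29.5,-1,117,25,0,0,0,29.5,-1,117,25,0,0,0,29.5,-1,117,25]
}}

```text
t: 29.1
ee_pos: [460.9, -315.9, 31.6]
ee_rot: [179.9, -0.2, 0.0]
force: [1.5, 2.5, 6.0]
width: 36.8
```

Emit:
{"op": "arm_command", "data": {
  "steps": [0,0,0,0,0,0,25,0,0,0,0,0,-10,25,0,0,0,0,0,-20,25,0,0,0,0,0,-40,25,0,0,0,0,0,-80,25,0,0,0,0,0,-120,25,0,0,0,0,0,-120,25,0,0,0,0,0,-120,25]
}}

```text
t: 30.1
ee_pos: [458.7, -315.3, 149.5]
ee_rot: [-180.0, 0.0, -0.0]
force: [-0.2, 1.5, -1.5]
width: 37.2
```

```bash
python3 -c "
from h import *
im,R,p,d=snap('u')
cv2.imwrite('pics/wu_c.png',cv2.resize(im[220:400,200:440],None,fx=3,fy=3,interpolation=cv2.INTER_CUBIC))
"
```

```text
[ 458.7 -315.3  149.5] [-1.7993e+02  1.2000e-01 -2.0000e-02] 30.15 37.02038888266112
```

View pics/wu_c.png

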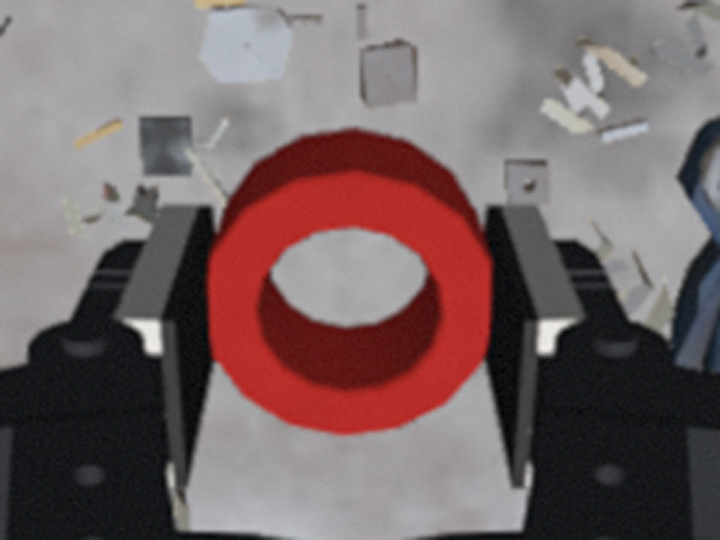

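Emit:
{"op": "arm_command", "data": {
  "steps": [0,0,0,42.3,-361,0,25,0,0,0,42.3,-361,0,25,0,0,0,42.3,-361,0,25,0,0,0,42.3,-361,0,25,0,0,0,42.3,-361,0,25,0,0,0,42.3,-361,0,25,0,0,0,42.3,-361,0,25,0,0,0,42.3,-361,0,25]
}}

```text
t: 31.15
ee_pos: [500.8, 45.1, 148.6]
ee_rot: [179.9, 0.2, 0.0]
force: [-0.4, -0.3, -0.5]
width: 37.3
```

Emit:
{"op": "arm_command", "data": {
  "steps": [0,0,0,0,0,20,25,0,0,0,0,0,44,25,0,0,0,0,0,44,25,0,0,0,0,0,44,25]
}}

```text
t: 31.65
ee_pos: [502.0, 44.6, 106.3]
ee_rot: [180.0, -0.0, -0.0]
force: [0.4, -0.0, 0.5]
width: 36.9
```

```bash
python3 -c "
from h import *
im,R,p,d=snap('v')
cv2.imwrite('pics/wv_c.png',cv2.resize(im[220:400,200:440],None,fx=3,fy=3,interpolation=cv2.INTER_CUBIC))
print(wtool(camera_info('wrist'),316.7,320.7,10.3))
"
```

```text
[502.   44.6 106.3] [-1.7998e+02 -8.0000e-02 -4.0000e-02] 31.7 36.97383723069075
[ 0.11642223  1.04377867 10.3       ]
```

View pics/wv_c.png

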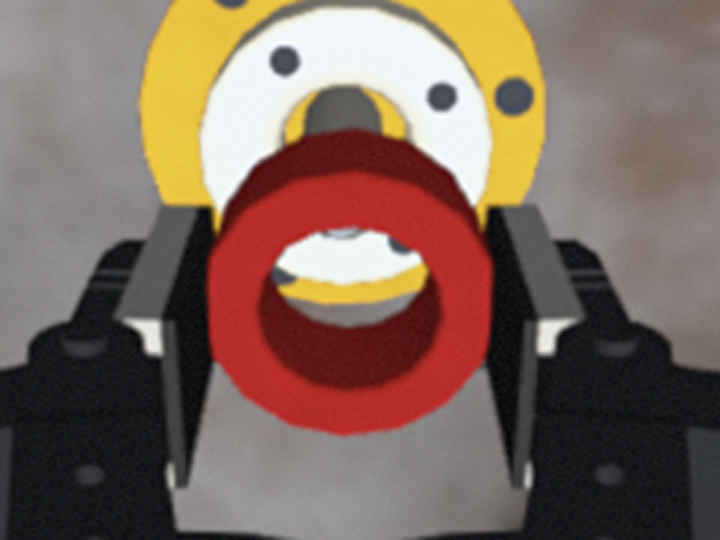

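Emit:
{"op": "arm_command", "data": {
  "steps": [0,0,0,-0.7,-1.2,10,25,0,0,0,-0.7,-1.2,20,25,0,0,0,-0.7,-1.2,30,25,0,0,0,-0.7,-1.2,38,25,0,0,0,-0.7,-1.2,42,25,0,0,0,-0.7,-1.2,43,25,0,0,0,-0.7,-1.2,43,25]
}}

```text
t: 32.58
ee_pos: [501.2, 46.7, 62.9]
ee_rot: [-180.0, -0.0, 0.0]
force: [-0.7, 0.2, 0.3]
width: 37.2
```

Emit:
{"op": "arm_command", "data": {
  "steps": [0,0,0,0,0,1,25,0,0,0,0,0,1,25,0,0,0,0,0,1,25]
}}

```text
t: 32.95
ee_pos: [501.1, 46.6, 61.9]
ee_rot: [-180.0, -0.0, 0.0]
force: [-0.0, 0.3, -0.7]
width: 36.6
```

Emit:
{"op": "arm_command", "data": {
  "steps": [0,0,0,0,0,0.5,85,0,0,0,0,0,0.5,85,0,0,0,0,0,0.5,85,0,0,0,0,0,0.5,85,0,0,0,0,0,-40,85,0,0,0,-30,0,-90,85,0,0,0,-60,-50,-130,85,0,0,0,-60,-50,-130,85]
}}

```text
t: 33.95
ee_pos: [441.1, 98.6, 194.8]
ee_rot: [-179.8, -0.3, 0.2]
force: [0.2, 0.6, -0.1]
width: 84.8
```

Emit:
{"op": "arm_command", "data": {
  "steps": [0,0,0,0,-250,0,85,0,0,0,0,-250,0,85,0,0,0,0,-250,0,85,0,0,0,0,-250,0,85,0,0,0,0,-250,0,85,0,0,0,0,-250,0,85,0,0,0,0,-250,0,85]
}}

```text
t: 34.83
ee_pos: [440.9, 345.2, 191.4]
ee_rot: [179.9, 0.0, -0.1]
force: [-0.8, 0.3, -0.4]
width: 85.0
```

```bash
python3 -c "
from h import *
t,_=get_image('top'); s,_=get_image('scene'); print(observe()['t'])
a=cv2.resize(t[190:330,320:520],None,fx=4,fy=4,interpolation=cv2.INTER_CUBIC); cv2.imwrite('pics/topz.png',a)
cv2.imwrite('pics/scz.png',cv2.resize(s[220:420,280:520],None,fx=3,fy=3,interpolation=cv2.INTER_CUBIC))
"
```

```text
34.925
```

View pics/topz.png

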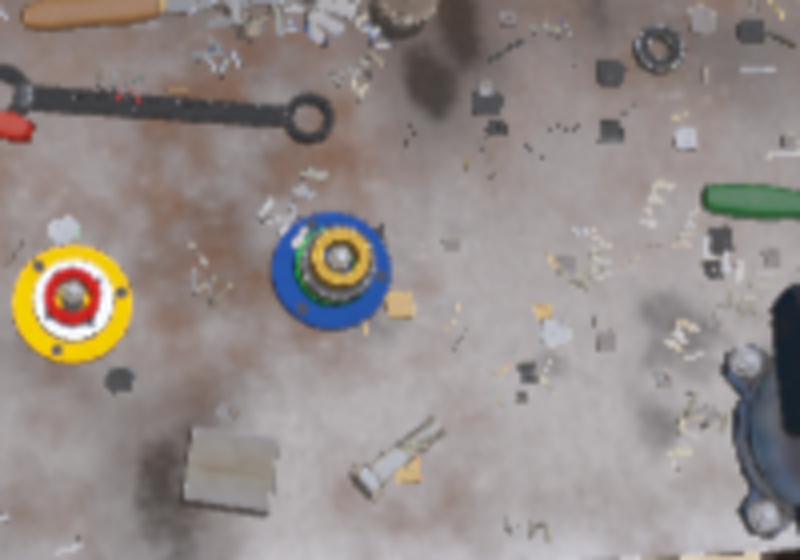

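View pics/scz.png

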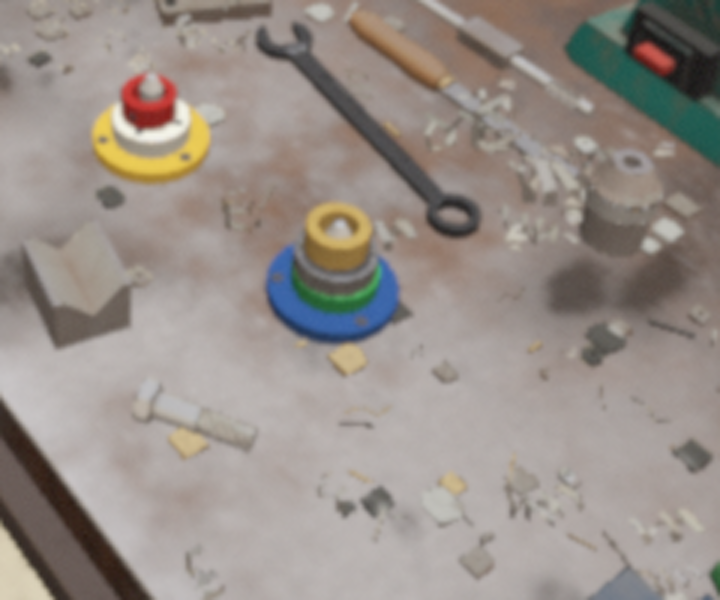

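```bash
python3 -c "
from bench import *
print(sign_off(), observe()['t'])"
```

```text
the job is handed in; nothing more can be done
the job is handed in; nothing more can be done
```

I built both hubs and handed the job in at about 35 s of the allowed 128 s; `sign_off` gives no verdict.

- **Blue pin:** green disc, then large bearing, then brass collar on top.
- **Yellow pin:** white disc, then red collar on top.

**Last checks:** The final top and scene pictures show both stacks in the right order, centred on their pins and looking level. In them the drill chuck, vee block and bolt look unmoved. The gripper is open and stands well clear of the stacks. I judged the flat seating from the pictures and from the heights at release. I did not measure the final part heights or tilts numerically.

**Readings that disagreed:**
- **Pin position:** the two cameras differed by about 3 mm on each pin. I used the wrist camera, close up.
- **Finger opening:** it read about 3 mm less than each part's diameter.
- **Gripping:** closing on each part pressed it onto the bench with 6 to 8 N, well below the limits.

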